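# Key a tube block into the lab mixer and lock it down

### The arm

A 7-joint arm with a two-finger parallel gripper is mounted at the origin on the work surface. World frame = base frame: x ahead of the robot, y to its left, z up, the work surface at z = 0. Lengths are in m, angles in rad, forces in N, time in s.
With the tool pointing down it reaches from about 0.4 to 0.875 m from the base axis. Payload 6.5 kg.
Tool frame: the origin (TCP) lies midway between the tips of the shut fingers; the grasp point (between the pads) lies 19 mm behind it (pinch_z is the distance from the TCP to the grasp point, in m); z points along the fingers, y is the line along which they close (so a half turn about z gives the same grasp; the last joint's range is limited). The gripper opens to 88 mm and grips with 3 to 60 N. Pads are 18 mm wide; open, the fingers measure 123 mm over their backs; the gripper's body (75 mm by 187 mm) begins 45 mm behind the grasp point.
Start: joints at [1.119, 0.536, -0.004, 1.538, 0.003, 1.067, -0.071], TCP at [0.245, -0.602, 0.239] pointing down, gripper open.
Joint ranges: [-2.7, 2.7], [-0.37, 2.16], [-1.27, 1.26], [0.24, 2.4], [-1.31, 4.45], [0.19, 1.91], [-2.76, 2.76]. Speed limits (rad/s): [2.39, 2.39, 3.14, 3.14, 3.14, 3.14, 3.14].

### API

Orientations are given as a unit quaternion [w, x, y, z].
In Python, from rig import observe, grab_frame, camera_params, job_done, pinch_z gives the robot as it stands.
- The arm moves only by the tool arm_command, never from a script. Its argument "commands" is one flat list of numbers, 4 for each row, row after row: the shift along the tool's x, y, z in m, then the turn about the tool's z in degrees. A call has 1 to 12 rows; each row is the pose to reach, as a shift and turn from the pose commanded when the call began, along the tool's axes at that moment; what a row does not reach only later rows make up. A row lasts 1/12 s, in which the tool goes at most 41.7 mm and 7.16 degrees, less where a joint would pass 70% of its speed; a pose out of reach is approached as far as the arm can. A call with a gripper value outside its range is refused whole. "fingers" is the opening, from 0 (shut) to 1 (fully open), set as the call begins (left out, the last holds). The fingers move at their own pace and stop on an object; "grip_force" is the grip in N (left out, the last holds). Time passes only in rows, so rows that repeat a pose let the fingers close. It gives the time, the measured TCP pose, the force, the opening and the grip force at its end, in the units of the state.
- observe(): the state, without advancing time (a new reading comes with each control period).
- grab_frame(name): name is "scene" or "top"; returns (picture, depth): 400x640x3 uint8, blue, green, red; 400x640 float32, m along the optical axis (not along the pixel's ray), 0 where there is no reading.
- camera_params(name): a dict with "fx", "fy", "cx", "cy" (pixels), "xyz" and "rotation" of the camera in the world. Camera axes: x right, y up, looking along -z (the intrinsics and any distortion apply to the point x, -y, -z); pixel columns grow to the right and rows downward; lengths in m; the calibration is good to about 2 mm. A picture is of the moment at which its call begins. camera_params takes no time and is no camera call.
- job_done(): hands the job in; it is judged then, once.
The state is a dict: "time_s": time; "joints": joint angles; "qvel": joint speeds; "joint_efforts": joint torques, N m; "eef_pos": TCP position; "eef_rot": TCP orientation; "ft_force": force on the tool from outside, world axes, zero at the start; "wrist_torque": the same for the moment, N m; "opening": opening from 0.0 (shut) to 1.0 (fully open); "grasp_force": force on a finger pad.
Only numpy, scipy, OpenCV 4.12 (cv2) and the standard library are available. Lean on these libraries where they do the work, as an engineer would, in place of code of your own. Each camera call takes 0.05 s, during which the arm holds its last target. There are 200 camera calls.

### The job

The metal tube block on the mixer was put down out of line, so it stands proud on the mixer's three ledges. Turn it in place by its upright posts, without lifting it off, until its flats match the ledges and it drops fully home, lying level on the deck; then swing the hold-down arm all the way over it. Leave the other things on the bench where they are.

Things in the scene. Friction and masses are not known exactly. Their poses are not given: they have to be found in the camera images.
- mixer: Laboratory mixer fixed to the bench: white housing 232 x 206 mm with a control panel on its -x side and a grey deck 90 mm above the bench. Origin on the bench straight below the deck's round centre hole; z up. Three grey ledges on the deck enclose the block's three-sided pocket, whose floor is the deck.
- ledge (a point): Middle of the top inner edge of one of the three equal ledges (axes as the mixer's). Ledges are 12 mm high (tops 102 mm above the bench), 90 mm long, 28 mm deep. Their straight inner faces look at the pocket's centre from 52 mm away, in the directions 90 (this one), 210 and 330 deg, counter-clockwise from mixer +x.
- seat (a point): Centre of the pocket, at deck height (90 mm above the bench); axes as the mixer's. The block's origin lies within 1 mm of it when home.
- block: Keyed tube block: loose aluminium plate 30 mm thick, 0.4 to 0.65 kg, a 130 mm disc with three equal flats 50 mm from its centre. Origin on its axis at the plate's underside, z up. Counter-clockwise from its +x: round lobes at 0, 120, 240 deg, flats at 60, 180, 300 deg. White tube caps 12 mm tall fill its middle out to 25 mm. Out of line it rests level on the ledges, origin 102 mm above the bench.
- block_top (a point): Centre of the block's top face, 30 mm over its origin; axes as the block's. A stub underneath sits loosely in the deck's hole, so the block turns in place. With its lobes at 30, 150, 270 deg of the mixer (any of the three ways round, within about 2 deg; the deck is slippery) it drops 12 mm by its weight: plate top then 120 mm, post tops 155 mm above the bench. Starts 20 to 60 deg out of line, either way.
- post (a point): Middle of one of the block's three black upright posts, each 14 mm thick and 35 mm tall above the plate's top. They stand on the lobes, at 0 (this one), 120 and 240 deg from the block's +x, 44 mm from its axis. About 1 to 3 N sideways on a post turns the block.
- holdarm (a joint): Hold-down arm, rad: 0 pointing to mixer +y (parked beside the block), growing clockwise seen from above to its stop at 1.571, where it points to mixer +x and lies over the block's edge. Starts at 0.1 to 0.5. Moves level and stays where left; 1 to 2 N at the pin moves it. It clears the block by 3 mm when the block is home and runs against it when not.
- clamp_hinge (a point): Vertical hinge axis of the hold-down arm, at mixer (-105, 43) mm, 127 mm above the bench.
- clamp_pin (a point): Middle of the upright black pin (15 mm thick, 35 mm tall, from 131 to 166 mm above the bench) near the free end of the hold-down arm, 125 mm from the hinge. The arm is a steel bar 14 mm wide, 135 mm long, between 123 and 131 mm above the bench.
- spare_block: Bystander: fully round spare tube block without flats, 110 mm across, 30 mm high, on the bench. Origin under its centre.
- tube_rack: Bystander: white and blue tube rack, 85 x 200 mm, 60 mm high. Origin under its centre.
- tip_box: Bystander: box of pipette tips, 85 x 120 mm, 85 mm high. Origin under its centre.
- pipette: Bystander: multichannel pipette lying on the bench, about 280 mm long, 30 mm high. Origin on the bench near its middle.
- buffer_bottle: Bystander: amber bottle, 70 mm across, 150 mm high. Origin under its centre.
- cylinder_glass: Bystander: tall white measuring cylinder, foot 90 mm across, 225 mm high. Origin under its foot.
- jar: Bystander: jar, 64 mm across, 80 mm high. Origin under its centre.
There are look-alikes about, which are no part of the job. What is shaped like the block but green is not meant.

How it is judged:
By the outcome, as a careful person would: the job done as asked, in the order asked, and still so for the second after the job is handed in, with the robot touching nothing.
It also fails if it takes over 51 s, if anything falls off the work surface, if the arm or the gripper's body presses on something with over 40 N, if the wrist force passes 120 N, or if a joint passes its speed limit or range.

## Working session

There is one attempt and no reset: what is moved stays moved. The work goes in short steps, Python scripts to look and compute and a tool call to move; the robot and the scene stay as the last step left them, time stands still between calls to the robot, and variables do not carry over. Pictures are saved under pics/ and viewed, at most 10 in all, crops included, and the job is handed in when it is done.

Besides the shell and the picture viewer there is one more tool, called as name(argument=value, ...), one argument or row to a line, values as JSON. arm_command: Moves the arm, as the interface text tells. Its arguments: {"type":"object","properties":{"commands":{"type":"array"},"fingers":{"type":"number"},"grip_force":{"type":"number"}},"required":["commands"]}

```bash
mkdir -p pics; cat > h.py <<'E'
import numpy as np, cv2
from rig import *
def px2w(cam,d,u,v,P=None):
    P=P or camera_params(cam); z=d[int(round(v)),int(round(u))]
    return pxz(P,u,v,z)
def ray(P,u,v):
    K=np.array([[P['fx'],0,P['cx']],[0,P['fy'],P['cy']],[0,0,1]],float)
    dist=np.array(P.get('distortion',P.get('dist',np.zeros(5))),float).ravel()
    q=cv2.undistortPoints(np.array([[[u,v]]],float),K,dist)[0,0]
    return np.array([q[0],-q[1],-1.])
def pxz(P,u,v,z):
    return np.array(P['xyz'])+np.array(P['rotation']).reshape(3,3)@(ray(P,u,v)*z)
def at_h(P,u,v,h):
    r=np.array(P['rotation']).reshape(3,3)@ray(P,u,v); o=np.array(P['xyz'])
    return o+r*(h-o[2])/r[2]
E
python3 - <<'E'
from h import *
for n in ('scene','top'):
    p,d=grab_frame(n); cv2.imwrite(f'pics/{n}0.png',p); np.save(f'{n}d.npy',d); print(n,camera_params(n))
print(observe())
E
```

```text
scene {'fx': 417.2300204776828, 'fy': 417.2300204776828, 'cx': 319.8682636203644, 'cy': 199.42611779587793, 'xyz': array([ 1.12405744, -0.52793202,  0.97672051]), 'rotation': array([0.85665298, 0.31972549, 0.13964908, 0.38002554])}
top {'fx': 420.74280718701687, 'fy': 420.74280718701687, 'cx': 316.2838305930654, 'cy': 194.94505032229762, 'xyz': array([ 0.48343302, -0.03142304,  1.22030903]), 'rotation': array([-0.69814476, -0.03329578,  0.01896057,  0.71493061])}
{'time_s': 0.1, 'joints': array([ 1.11879415,  0.5370764 , -0.00441618,  1.53873913,  0.00262047,
        1.06728494, -0.07119209]), 'qvel': array([ 6.35535317e-05, -2.93153123e-03, -5.26528976e-04, -2.24306479e-03,
        7.26880683e-04, -7.28884165e-04,  1.30282236e-04]), 'joint_efforts': array([ 2.71148259e-03, -5.72071338e+01,  9.93890427e-01, -2.52227354e+01,
       -5.61680936e-02,  1.33869174e-02,  6.91250125e-05]), 'eef_pos': array([ 0.24436745, -0.60174177,  0.2379497 ]), 'eef_rot': array([-7.20584815e-04,  9.81445206e-01,  1.91741342e-01, -2.12449255e-04]), 'ft_force': array([-1.05936663,  0.23252862, -0.00344993]), 'wrist_torque': array([-0.02263674, -0.00775794, -0.02468839]), 'grasp_force': 0.0, 'opening': 0.9963289600708247}
```

Rotations are quaternions; the helper needs that.

```bash
python3 - <<'E'
s=open('h.py').read()
s=s.replace("np.array(P['rotation']).reshape(3,3)","Rm(P)").replace("def px2w","def Rm(P):\n    return Rotation.from_quat(np.roll(P['rotation'],-1)).as_matrix()\ndef px2w",1).replace("from rig","from scipy.spatial.transform import Rotation\nfrom rig",1)
open('h.py','w').write(s)
E
```

```text
(no output)
```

View pics/top0.png

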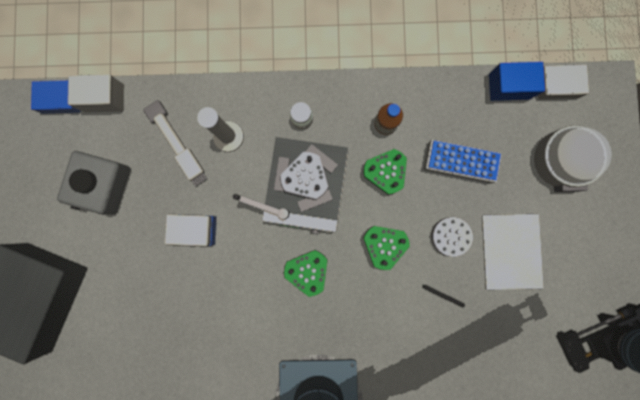

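View pics/scene0.png

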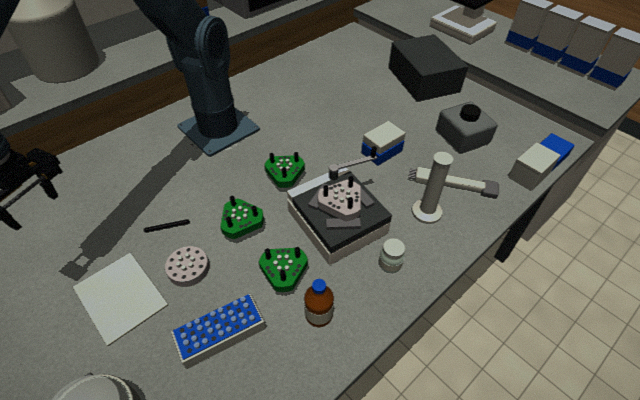

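Top view: the metal block sits on the mixer at (304,176). The look-alikes are the green blocks at (385,172), (386,247) and (307,272), plus the round spare at (453,237). I choose the metal one on the mixer. The hold-down arm's hinge is at (284,213) and its pin at (237,197).

```bash
python3 - <<'E'
from h import *
p=cv2.imread('pics/top0.png'); cv2.imwrite('pics/c1.png',cv2.resize(p[130:240,225:355],None,fx=6,fy=5.4,interpolation=cv2.INTER_CUBIC) if 0 else cv2.resize(p[130:240,225:355],None,fx=5,fy=5,interpolation=cv2.INTER_CUBIC))
p=cv2.imread('pics/scene0.png'); cv2.imwrite('pics/c2.png',cv2.resize(p[140:260,280:400],None,fx=5,fy=5,interpolation=cv2.INTER_CUBIC))
E
```

```text
(no output)
```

View pics/c1.png

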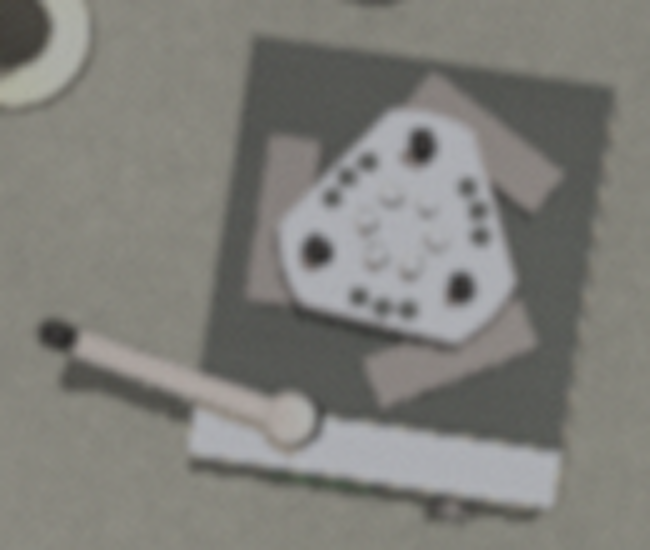

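View pics/c2.png

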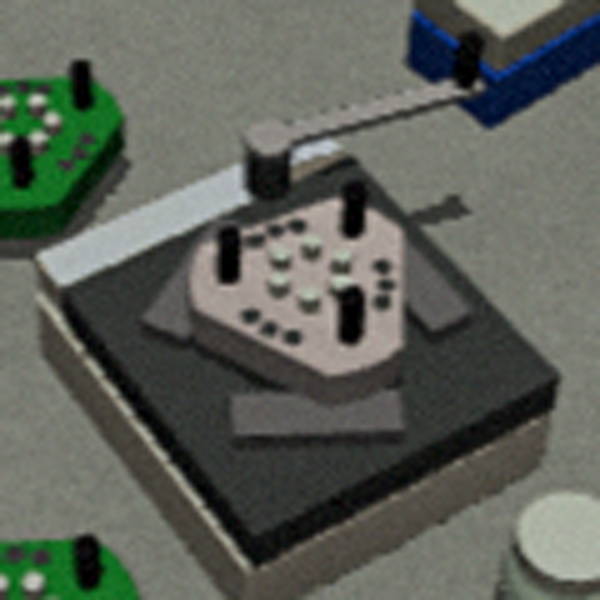

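```bash
python3 - <<'E'
from h import *
P=camera_params('top'); d=np.load('topd.npy')
def c(U,V,h): return at_h(P,(U+.5)/5-.5+225,(V+.5)/5-.5+130,h)
posts=np.array([c(*q,.163) for q in ((422,146),(317,251),(461,289))]); m=posts.mean(0)
print('posts',posts.round(4),'ctr',m.round(4), 'r',np.hypot(*(posts-m)[:,:2].T).round(4),'ang',np.degrees(np.arctan2(*(posts-m)[:,1::-1].T)).round(1))
dk=[c(*q,.09) for q in ((254,36),(614,88),(560,450))]
print('deck',np.round(dk,4)); e=dk[0]-dk[1]; print('yaw by +y edge',np.degrees(np.arctan2(e[1],e[0]))-90,np.linalg.norm(e)); e=dk[1]-dk[2]; print('yaw by x edge',np.degrees(np.arctan2(e[1],e[0])),np.linalg.norm(e))
L={90:((268,134),(320,138),(298,305),(247,299)),330:((432,72),(563,174),(538,216),(411,104)),210:((522,302),(537,344),(383,408),(363,359))}
for k,v in L.items():
    q=np.array([c(*a,.102) for a in v]); a=q[0]-q[3] if k==90 else q[0]-q[1] if k==330 else q[3]-q[0]
    s=[np.linalg.norm(q[i]-q[(i+1)%4]).round(3) for i in range(4)]
    mm=q.mean(0); print(k,'mid',mm.round(4),s,'dir from block ctr',np.degrees(np.arctan2(mm[1]-m[1],mm[0]-m[0])).round(1),np.hypot(*(mm-m)[:2]).round(4))
pin=c(55,332,.16); h=c(290,418,.15); print('pin',pin,'hinge',h,np.linalg.norm((pin-h)[:2]),np.degrees(np.arctan2(*(pin-h)[1::-1])))
for u,v in ((304,176),(292,203),(283,213),(310,155),(282,175),(309,173)): print((u,v),px2w('top',d,u,v).round(4))
E
```

```text
posts [[ 0.6544  0.0055  0.163 ]
 [ 0.6022  0.0598  0.163 ]
 [ 0.581  -0.0126  0.163 ]] ctr [0.6125 0.0176 0.163 ] r [0.0436 0.0435 0.0436] ang [ -16.1  103.8 -136.2]
deck [[ 0.7292  0.0984  0.09  ]
 [ 0.6952 -0.0968  0.09  ]
 [ 0.4998 -0.0624  0.09  ]]
yaw by +y edge -9.867874913513617 0.19818395034366357
yaw by x edge -10.00696145788177 0.19836387979906114
90 mid [0.6269 0.0829 0.102 ] [np.float64(0.028), np.float64(0.091), np.float64(0.028), np.float64(0.09)] dir from block ctr 77.6 0.0669
330 mid [ 0.6659 -0.0267  0.102 ] [np.float64(0.09), np.float64(0.026), np.float64(0.091), np.float64(0.021)] dir from block ctr -39.7 0.0693
210 mid [ 0.5525 -0.0056  0.102 ] [np.float64(0.024), np.float64(0.089), np.float64(0.028), np.float64(0.09)] dir from block ctr -159.0 0.0644
pin [0.56455572 0.19395522 0.16      ] hinge [0.51844494 0.07625492 0.15      ] 0.1264103017160084 68.60652542076016
(304, 176) [0.6148 0.0207 0.1297]
(292, 203) [0.5474 0.0566 0.0879]
(283, 213) [0.5196 0.0772 0.1307]
(310, 155) [0.6632 0.0026 0.1682]
(282, 175) [0.6186 0.0779 0.1322]
(309, 173) [0.6221 0.0074 0.1314]
```

Ledges, deck and posts all agree with the given sizes (post radius 43.6 mm, ledge 90 x 28 mm, hinge to pin 126 mm). The mixer yaw is -10° and the seat is at about (0.614, 0.017). The block's lobes are at -16/104/-136° and have to reach 20/140/-100°, so the turn is +36° counter-clockwise. I'll straddle the post at -136°, which is clear of tall items. First I move halfway there.

arm_command(
  commands=[0.266, -0.209, 0, -11, 0.266, -0.209, 0, -11, 0.266, -0.209, 0, -11, 0.266, -0.209, 0, -11, 0.266, -0.209, 0, -11, 0.266, -0.209, 0, -11, 0.266, -0.209, 0, -11, 0.266, -0.209, 0, -11, 0.266, -0.209, 0, -11, 0.266, -0.209, 0, -11, 0.266, -0.209, 0, -11],
  fingers=0.45,
)

```text
time_s: 1.02
eef_pos: [0.4119, -0.309, 0.2385]
eef_rot: [0.0, 0.959, 0.285, -0.0]
ft_force: [-1.3, -0.6, 0.4]
opening: 0.451
grasp_force: 0.0
```

```bash
cat >> h.py <<'E'
def to(x,y,z,yang):
    "shift in tool axes and turn, to world x,y,z with tool y along yang deg (mod 180)"
    s=observe(); R=Rotation.from_quat(np.roll(s['eef_rot'],-1)).as_matrix()
    a=np.degrees(np.arctan2(R[1,1],R[0,1])); t=-((yang-a+90)%180-90)
    print('t',round(s['time_s'],2),'at',s['eef_pos'].round(4),'yang',a.round(1),'F',s['ft_force'].round(1),'shift',(R.T@(np.array([x,y,z])-s['eef_pos'])).round(4),'turn',t.round(1))
E
python3 -c "
from h import *
to(.581,-.0135,.238,-46)"
```

```text
t 1.02 at [ 0.4119 -0.309   0.2385] yang -56.9 F [-1.3 -0.6  0.4] shift [ 3.031e-01 -1.551e-01  3.000e-04] turn -10.9
```

arm_command(
  commands=[0.303, -0.155, 0, -11, 0.303, -0.155, 0, -11, 0.303, -0.155, 0, -11, 0.303, -0.155, 0, -11, 0.303, -0.155, 0, -11, 0.303, -0.155, 0, -11, 0.303, -0.155, 0, -11, 0.303, -0.155, 0, -11, 0.303, -0.155, 0, -11, 0.303, -0.155, 0.0, -11, 0.303, -0.155, 0.03, -11, 0.303, -0.155, 0.05, -11],
)

```text
time_s: 2.02
eef_pos: [0.5812, -0.0173, 0.1876]
eef_rot: [0.001, 0.928, 0.373, -0.0]
ft_force: [-0.3, -0.4, -0.6]
opening: 0.448
grasp_force: 0.0
```

```bash
python3 - <<'E'
from h import *
to(.581,-.0135,.139,-46)
p,d=grab_frame('scene'); cv2.imwrite('pics/c3.png',cv2.resize(p[110:250,280:420],None,fx=4,fy=4,interpolation=cv2.INTER_CUBIC))
E
```

```text
t 2.02 at [ 0.5812 -0.0173  0.1876] yang -46.1 F [-0.3 -0.4 -0.6] shift [ 0.0026 -0.0029  0.0486] turn -0.1
```

View pics/c3.png

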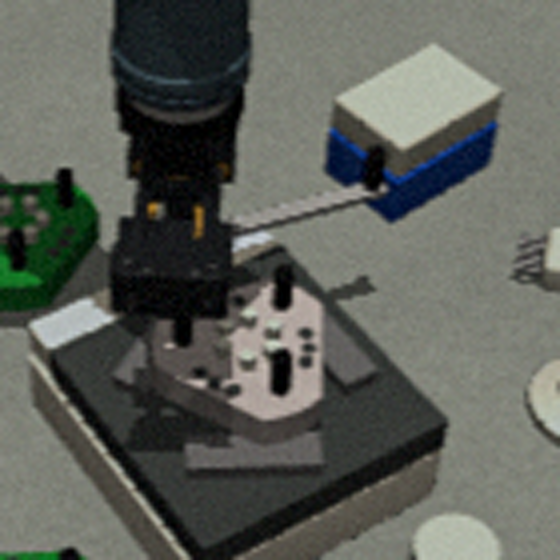

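The gripper is over the post at crop (183,330), within about 4 mm. I correct and descend around it.

arm_command(
  commands=[0.003, -0.003, 0.012, 0, 0.003, -0.003, 0.024, 0, 0.003, -0.003, 0.036, 0, 0.003, -0.003, 0.048, 0, 0.003, -0.003, 0.048, 0, 0.003, -0.003, 0.048, 0],
)

```text
time_s: 2.57
eef_pos: [0.5812, -0.0091, 0.1401]
eef_rot: [-0.0, 0.927, 0.375, -0.001]
ft_force: [0.6, -0.4, -0.2]
opening: 0.452
grasp_force: 0.0
```

```bash
python3 - <<'E'
from h import *
s=observe(); R=Rotation.from_quat(np.roll(s['eef_rot'],-1)).as_matrix(); C=np.array([.613,.017]); r=.044
a0=-136.2
for da in range(4,53,4):
    a=np.radians(a0+da); w=np.array([*(C+r*np.array([np.cos(a),np.sin(a)])),.139])
    print(da,(R.T@(w-s['eef_pos'])).round(4),-da)
to(.581,-.0135,.139,-46)
E
```

```text
4 [-0.003   0.0062  0.0011] -4
8 [-0.0027  0.0093  0.0011] -8
12 [-0.0021  0.0123  0.0011] -12
16 [-0.0014  0.0153  0.0011] -16
20 [-0.0005  0.0182  0.0011] -20
24 [0.0007 0.0211 0.0011] -24
28 [0.002  0.0238 0.0011] -28
32 [0.0035 0.0265 0.0011] -32
36 [0.0052 0.029  0.0011] -36
40 [0.0071 0.0315 0.0011] -40
44 [0.0091 0.0338 0.0011] -44
48 [0.0113 0.0359 0.0011] -48
52 [0.0137 0.0379 0.0011] -52
t 2.57 at [ 0.5812 -0.0091  0.1401] yang -45.9 F [ 0.6 -0.4 -0.2] shift [-0.0033  0.003   0.0011] turn 0.1
```

arm_command(
  commands=[-0.003, 0.003, 0.001, 0, -0.003, 0.003, 0.001, 0, -0.003, 0.006, 0.001, -4, -0.003, 0.009, 0.001, -8, -0.002, 0.012, 0.001, -12, -0.001, 0.015, 0.001, -16, -0.0005, 0.018, 0.001, -20, 0.001, 0.021, 0.001, -24, 0.002, 0.024, 0.001, -28, 0.0035, 0.0265, 0.001, -32, 0.0035, 0.0265, 0.001, -32],
  fingers=0.25,
  grip_force=5,
)

```text
time_s: 3.48
eef_pos: [0.6032, -0.026, 0.1402]
eef_rot: [0.0, 0.787, 0.617, 0.0]
ft_force: [0.9, -0.9, 0.0]
opening: 0.25
grasp_force: 0.0
```

```bash
python3 - <<'E'
from h import *
C=np.array([.613,.017])
for da in (36,38,40,42,44):
    a=np.radians(-136.2+da); w=C+.044*np.array([np.cos(a),np.sin(a)]); print(da,end=' '); to(*w,.139,-46+da)
for n in ('top','scene'):
    p,d=grab_frame(n); b=(slice(130,240),slice(225,355)) if n=='top' else (slice(140,260),slice(280,400))
    cv2.imwrite(f'pics/{n}4.png',cv2.resize(p[b],None,fx=5,fy=5,interpolation=cv2.INTER_CUBIC))
P=camera_params('top')
E
```

```text
36 t 3.48 at [ 0.6032 -0.026   0.1402] yang -13.8 F [ 0.9 -0.9  0. ] shift [0.0002 0.002  0.0012] turn -3.8
38 t 3.48 at [ 0.6032 -0.026   0.1402] yang -13.8 F [ 0.9 -0.9  0. ] shift [0.0004 0.0036 0.0012] turn -5.8
40 t 3.48 at [ 0.6032 -0.026   0.1402] yang -13.8 F [ 0.9 -0.9  0. ] shift [0.0005 0.0051 0.0013] turn -7.8
42 t 3.48 at [ 0.6032 -0.026   0.1402] yang -13.8 F [ 0.9 -0.9  0. ] shift [0.0008 0.0066 0.0013] turn -9.8
44 t 3.48 at [ 0.6032 -0.026   0.1402] yang -13.8 F [ 0.9 -0.9  0. ] shift [0.001  0.0081 0.0013] turn -11.8
```

View pics/scene4.png

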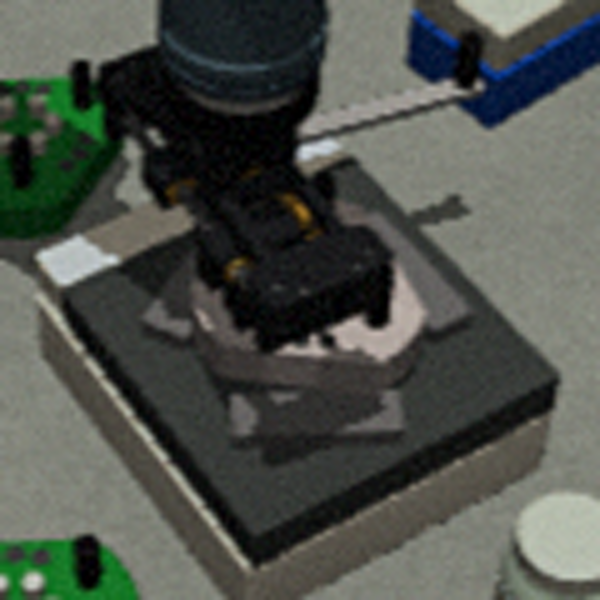

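The block has turned but still stands proud. The bare plate is visible near crop (405,310), so I can read its height from the depth there. I continue in fine steps.

arm_command(
  commands=[0.0002, 0.001, 0.001, -3, 0.0002, 0.002, 0.001, -4, 0.0002, 0.0028, 0.001, -5, 0.0003, 0.0028, 0.001, -5, 0.0004, 0.0036, 0.001, -6, 0.0004, 0.0036, 0.001, -6],
)

```text
time_s: 4.08
eef_pos: [0.6061, -0.0261, 0.1387]
eef_rot: [0.0, 0.754, 0.657, -0.0]
ft_force: [-0.3, 0.3, -0.5]
opening: 0.25
grasp_force: 0.7
```

```bash
cat > hh.py <<'E'
from h import *
C=np.array([.613,.017])
p,d=grab_frame('scene'); P=camera_params('scene')
W=np.array([px2w('scene',d,u,v,P) for v in range(180,222) for u in range(315,372) if d[v,u]>0])
r=np.hypot(W[:,0]-C[0],W[:,1]-C[1]); k=(r<.062)&(r>.027)&(W[:,2]<.137)&(W[:,2]>.11)
print('plate heights hist',np.histogram(W[k,2],bins=np.arange(.110,.138,.002)))
E
cat > st.py <<'E'
import hh; from hh import *
for da in (38,40,42,44):
    a=np.radians(-136.2+da); w=C+.044*np.array([np.cos(a),np.sin(a)]); print(da,end=' '); to(*w,.139,-46+da)
E
python3 st.py
```

```text
plate heights hist (array([16, 12, 20,  8,  9, 14, 20,  7, 18, 76, 92, 62, 10,  3]), array([0.11 , 0.112, 0.114, 0.116, 0.118, 0.12 , 0.122, 0.124, 0.126,
       0.128, 0.13 , 0.132, 0.134, 0.136, 0.138]))
38 t 4.13 at [ 0.6061 -0.0261  0.1387] yang -7.9 F [-0.8 -0.7 -0.2] shift [-0.0003  0.0007 -0.0003] turn 0.1
40 t 4.13 at [ 0.6061 -0.0261  0.1387] yang -7.9 F [-0.8 -0.7 -0.2] shift [-0.0003  0.0022 -0.0003] turn -1.9
42 t 4.13 at [ 0.6061 -0.0261  0.1387] yang -7.9 F [-0.8 -0.7 -0.2] shift [-0.0002  0.0037 -0.0003] turn -3.9
44 t 4.13 at [ 0.6061 -0.0261  0.1387] yang -7.9 F [-0.8 -0.7 -0.2] shift [-0.0001  0.0053 -0.0003] turn -5.9
```

Still up at 0.131 with the lag of the slack; continue another 2° at a time.

arm_command(
  commands=[-0.0003, 0.0012, 0, 0, -0.0003, 0.0017, 0, -1, -0.0003, 0.0022, 0, -2, -0.0003, 0.0022, 0, -2, -0.0003, 0.0022, 0, -2],
)

```text
time_s: 4.55
eef_pos: [0.6086, -0.0265, 0.1388]
eef_rot: [0.0, 0.743, 0.67, 0.0]
ft_force: [0.1, -0.7, 0.0]
opening: 0.251
grasp_force: 0.0
```

```bash
python3 st.py
```

```text
plate heights hist (array([ 11,  12,  23,  78, 135,  71,  15,   5,   2,   2,   3,   5,   2,
         2]), array([0.11 , 0.112, 0.114, 0.116, 0.118, 0.12 , 0.122, 0.124, 0.126,
       0.128, 0.13 , 0.132, 0.134, 0.136, 0.138]))
38 t 4.6 at [ 0.6085 -0.0265  0.1388] yang -5.9 F [-0.2  0.4  0.3] shift [-0.0002 -0.0018 -0.0002] turn 2.1
40 t 4.6 at [ 0.6085 -0.0265  0.1388] yang -5.9 F [-0.2  0.4  0.3] shift [-0.0003 -0.0002 -0.0002] turn 0.1
42 t 4.6 at [ 0.6085 -0.0265  0.1388] yang -5.9 F [-0.2  0.4  0.3] shift [-0.0002  0.0013 -0.0002] turn -1.9
44 t 4.6 at [ 0.6085 -0.0265  0.1388] yang -5.9 F [-0.2  0.4  0.3] shift [-0.0002  0.0028 -0.0002] turn -3.9
```

It dropped home (plate top about 0.119–0.12). I open the fingers, lift off, and check the pin, the cylinder and the block.

arm_command(
  commands=[0, -0.001, 0, 0, 0, -0.001, 0, 0, 0, -0.001, 0, 0, 0, -0.001, -0.02, 0, 0, -0.001, -0.05, 0, 0, -0.001, -0.065, 0, -0.03, -0.03, -0.065, -5, -0.06, -0.06, -0.065, -10, -0.06, -0.06, -0.065, -10],
  fingers=0.4,
)

```text
time_s: 5.35
eef_pos: [0.5366, -0.0869, 0.2027]
eef_rot: [-0.001, 0.682, 0.731, -0.004]
ft_force: [-0.4, -0.7, -0.8]
opening: 0.399
grasp_force: 0.0
```

```bash
python3 - <<'E'
import hh; from hh import *
p,d=grab_frame('top'); np.save('topd2.npy',d); cv2.imwrite('pics/top5.png',cv2.resize(p[90:240,200:355],None,fx=4,fy=4,interpolation=cv2.INTER_CUBIC))
print(observe()['joints'].round(2)); P=camera_params('top')
W=np.array([px2w('top',d,u,v,P) for v in range(95,160) for u in range(190,250)])
k=(W[:,2]>.21)&(W[:,2]<.24); print('cyl top',np.median(W[k],0),np.ptp(W[k],0))
to(.547,.2,.2,68.6)
E
```

```text
plate heights hist (array([ 15,  12,  39, 181, 289, 148,  22,  11,   6,   9,   7,   5,  10,
         5]), array([0.11 , 0.112, 0.114, 0.116, 0.118, 0.12 , 0.122, 0.124, 0.126,
       0.128, 0.13 , 0.132, 0.134, 0.136, 0.138]))
[ 0.48  0.46 -0.54  1.82  0.29  0.94 -0.11]
cyl top [0.75363761 0.24681787 0.22528882] [0.04788582 0.05029985 0.01977682]
t 5.45 at [ 0.5414 -0.082   0.2038] yang 3.9 F [ 0.7  0.1 -0.1] shift [0.281  0.0247 0.0035] turn -64.7
```

View pics/top5.png

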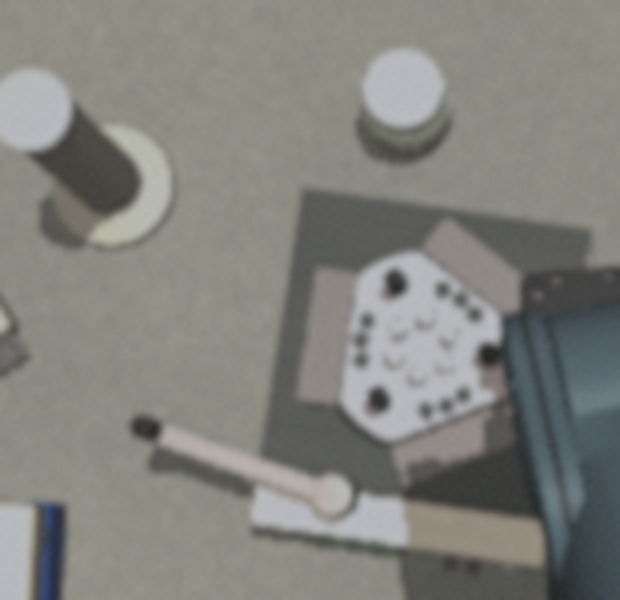

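The block lies home with its flats against the ledges. The pin is at crop (146,428), so the arm is unmoved, and the cylinder is well away. Next, shut the fingers and go above a point just behind the pin.

arm_command(
  commands=[0.285, 0.018, 0, -65, 0.285, 0.018, 0, -65, 0.285, 0.018, 0, -65, 0.285, 0.018, 0, -65, 0.285, 0.018, 0, -65, 0.285, 0.018, 0, -65, 0.285, 0.018, 0, -65, 0.285, 0.018, 0, -65, 0.285, 0.018, 0, -65, 0.285, 0.018, 0, -65, 0.285, 0.018, 0, -65, 0.285, 0.018, 0, -65],
  fingers=0,
)

```text
time_s: 6.45
eef_pos: [0.5402, 0.2058, 0.2037]
eef_rot: [-0.0, 0.183, 0.983, 0.0]
ft_force: [-0.5, -0.0, 0.0]
opening: 0.008
grasp_force: 0.0
```

```bash
python3 - <<'E'
from h import *
to(.540,.2035,.141,68.6)
P=camera_params('top'); pin=at_h(P,(146+.5)/4-.5+200,(428+.5)/4-.5+90,.16); print(pin)
E
```

```text
t 6.45 at [0.5402 0.2058 0.2037] yang 68.9 F [-0.5 -0.   0. ] shift [-0.0006 -0.0022  0.0627] turn 0.3
[0.56293319 0.19263194 0.16      ]
```

arm_command(
  commands=[-0.001, -0.002, 0.03, 0, -0.001, -0.002, 0.062, 0, -0.001, -0.002, 0.062, 0, -0.001, -0.002, 0.062, 0],
)

```text
time_s: 6.78
eef_pos: [0.5395, 0.2027, 0.1411]
eef_rot: [-0.001, 0.182, 0.983, -0.001]
ft_force: [0.2, -0.5, 1.1]
opening: 0.005
grasp_force: 0.0
```

```bash
cat > arc.py <<'E'
import sys; from h import *
s=observe(); R=Rotation.from_quat(np.roll(s['eef_rot'],-1)).as_matrix(); H=np.array([.5176,.0772])
for th in map(float,sys.argv[1:]):
    a=np.radians(th); w=H+.125*np.array([np.cos(a),np.sin(a)])+.0165*np.array([-np.sin(a),np.cos(a)])
    print(th,end=' '); to(*w,.141,th)
E
python3 arc.py 66 61 56 51 46 41 36 31 26 21
```

```text
66.0 t 6.78 at [0.5395 0.2027 0.1411] yang 69.0 F [ 0.2 -0.5  1.1] shift [-0.0146  0.0007  0.0001] turn 3.0
61.0 t 6.78 at [0.5395 0.2027 0.1411] yang 69.0 F [ 0.2 -0.5  1.1] shift [-0.0256  0.0011  0.    ] turn 8.0
56.0 t 6.78 at [0.5395 0.2027 0.1411] yang 69.0 F [ 0.2 -0.5  1.1] shift [-0.0366  0.0005  0.    ] turn 13.0
51.0 t 6.78 at [0.5395 0.2027 0.1411] yang 69.0 F [ 0.2 -0.5  1.1] shift [-0.0475 -0.001  -0.    ] turn 18.0
46.0 t 6.78 at [0.5395 0.2027 0.1411] yang 69.0 F [ 0.2 -0.5  1.1] shift [-0.0582 -0.0035 -0.    ] turn 23.0
41.0 t 6.78 at [0.5395 0.2027 0.1411] yang 69.0 F [ 0.2 -0.5  1.1] shift [-0.0687 -0.0069 -0.    ] turn 28.0
36.0 t 6.78 at [0.5395 0.2027 0.1411] yang 69.0 F [ 0.2 -0.5  1.1] shift [-0.0788 -0.0112 -0.    ] turn 33.0
31.0 t 6.78 at [0.5395 0.2027 0.1411] yang 69.0 F [ 0.2 -0.5  1.1] shift [-0.0885 -0.0163 -0.0001] turn 38.0
26.0 t 6.78 at [0.5395 0.2027 0.1411] yang 69.0 F [ 0.2 -0.5  1.1] shift [-0.0978 -0.0223 -0.0001] turn 43.0
21.0 t 6.78 at [0.5395 0.2027 0.1411] yang 69.0 F [ 0.2 -0.5  1.1] shift [-1.064e-01 -2.910e-02 -1.000e-04] turn 48.0
```

arm_command(
  commands=[-0.007, 0.0, 0, 1, -0.0146, 0.0007, 0, 3, -0.02, 0.001, 0, 5, -0.0256, 0.0011, 0, 8, -0.0366, 0.0005, 0, 13, -0.0475, -0.001, 0, 18, -0.0582, -0.0035, 0, 23, -0.0687, -0.007, 0, 28, -0.0788, -0.0112, 0, 33, -0.0885, -0.0163, 0, 38, -0.0978, -0.0223, 0, 43, -0.0978, -0.0223, 0, 43],
)

```text
time_s: 7.78
eef_pos: [0.6262, 0.1452, 0.1428]
eef_rot: [0.001, 0.533, 0.846, 0.0]
ft_force: [-0.6, -0.6, 0.0]
opening: 0.005
grasp_force: 0.0
```

```bash
python3 arc.py 22 18 14 10 6 2 -2 -5 -8 -10 -11 -12
```

```text
22.0 t 7.78 at [0.6262 0.1452 0.1428] yang 25.6 F [-0.6 -0.6  0. ] shift [-0.0057 -0.0015  0.0019] turn 3.6
18.0 t 7.78 at [0.6262 0.1452 0.1428] yang 25.6 F [-0.6 -0.6  0. ] shift [-0.0145 -0.0012  0.0019] turn 7.6
14.0 t 7.78 at [0.6262 0.1452 0.1428] yang 25.6 F [-0.6 -0.6  0. ] shift [-0.0233 -0.0015  0.0019] turn 11.6
10.0 t 7.78 at [0.6262 0.1452 0.1428] yang 25.6 F [-0.6 -0.6  0. ] shift [-0.0321 -0.0025  0.0019] turn 15.6
6.0 t 7.78 at [0.6262 0.1452 0.1428] yang 25.6 F [-0.6 -0.6  0. ] shift [-0.0408 -0.004   0.0019] turn 19.6
2.0 t 7.78 at [0.6262 0.1452 0.1428] yang 25.6 F [-0.6 -0.6  0. ] shift [-0.0493 -0.0062  0.0019] turn 23.6
-2.0 t 7.78 at [0.6262 0.1452 0.1428] yang 25.6 F [-0.6 -0.6  0. ] shift [-0.0577 -0.0089  0.0019] turn 27.6
-5.0 t 7.78 at [0.6262 0.1452 0.1428] yang 25.6 F [-0.6 -0.6  0. ] shift [-0.0638 -0.0113  0.002 ] turn 30.6
-8.0 t 7.78 at [0.6262 0.1452 0.1428] yang 25.6 F [-0.6 -0.6  0. ] shift [-0.0698 -0.0141  0.002 ] turn 33.6
-10.0 t 7.78 at [0.6262 0.1452 0.1428] yang 25.6 F [-0.6 -0.6  0. ] shift [-0.0737 -0.0161  0.002 ] turn 35.6
-11.0 t 7.78 at [0.6262 0.1452 0.1428] yang 25.6 F [-0.6 -0.6  0. ] shift [-0.0756 -0.0171  0.002 ] turn 36.6
-12.0 t 7.78 at [0.6262 0.1452 0.1428] yang 25.6 F [-0.6 -0.6  0. ] shift [-0.0776 -0.0182  0.002 ] turn 37.6
```

arm_command(
  commands=[-0.0057, -0.0015, 0, 4, -0.0145, -0.0012, 0, 8, -0.0233, -0.0015, 0, 12, -0.0321, -0.0025, 0, 16, -0.0408, -0.004, 0, 20, -0.0493, -0.0062, 0, 24, -0.0577, -0.0089, 0, 28, -0.0638, -0.0113, 0, 31, -0.067, -0.0128, 0, 32, -0.0698, -0.0141, 0, 34, -0.0698, -0.0141, 0, 34],
)

```text
time_s: 8.7
eef_pos: [0.6423, 0.0785, 0.1425]
eef_rot: [0.0, 0.754, 0.657, 0.001]
ft_force: [0.5, 0.2, 1.4]
opening: 0.007
grasp_force: 0.0
```

```bash
python3 arc.py -9 -10 -11 -12 -13
```

```text
-9.0 t 8.7 at [0.6423 0.0785 0.1425] yang -7.9 F [0.5 0.2 1.4] shift [-0.0044  0.002   0.0015] turn 1.1
-10.0 t 8.7 at [0.6423 0.0785 0.1425] yang -7.9 F [0.5 0.2 1.4] shift [-0.0066  0.0022  0.0015] turn 2.1
-11.0 t 8.7 at [0.6423 0.0785 0.1425] yang -7.9 F [0.5 0.2 1.4] shift [-0.0087  0.0024  0.0015] turn 3.1
-12.0 t 8.7 at [0.6423 0.0785 0.1425] yang -7.9 F [0.5 0.2 1.4] shift [-0.0109  0.0025  0.0015] turn 4.1
-13.0 t 8.7 at [0.6423 0.0785 0.1425] yang -7.9 F [0.5 0.2 1.4] shift [-0.0131  0.0026  0.0015] turn 5.1
```

arm_command(
  commands=[-0.002, 0.001, 0, 1, -0.004, 0.002, 0, 1, -0.0055, 0.002, 0, 2, -0.0065, 0.002, 0, 2, -0.0065, 0.002, 0, 2],
)

```text
time_s: 9.12
eef_pos: [0.643, 0.0734, 0.1419]
eef_rot: [-0.0, 0.765, 0.644, 0.001]
ft_force: [1.4, 5.2, -0.2]
opening: 0.007
grasp_force: 2.4
```

```bash
python3 arc.py -10 -11 -12 -13
```

```text
-10.0 t 9.12 at [0.643  0.0734 0.1419] yang -9.8 F [ 1.4  5.2 -0.2] shift [-0.0016  0.0008  0.0009] turn 0.2
-11.0 t 9.12 at [0.643  0.0734 0.1419] yang -9.8 F [ 1.4  5.2 -0.2] shift [-0.0038  0.0011  0.0009] turn 1.2
-12.0 t 9.12 at [0.643  0.0734 0.1419] yang -9.8 F [ 1.4  5.2 -0.2] shift [-0.0059  0.0013  0.0009] turn 2.2
-13.0 t 9.12 at [0.643  0.0734 0.1419] yang -9.8 F [ 1.4  5.2 -0.2] shift [-0.0081  0.0015  0.0009] turn 3.2
```

Force is building to 5 N, either the stop or friction. I push 2 mm more to tell which.

arm_command(
  commands=[-0.001, 0, 0, 0, -0.002, 0, 0, 0, -0.002, 0, 0, 0],
)

```text
time_s: 9.37
eef_pos: [0.643, 0.0733, 0.142]
eef_rot: [-0.001, 0.765, 0.644, 0.002]
ft_force: [2.4, 8.3, -2.7]
opening: 0.003
grasp_force: 4.3
```

```bash
python3 arc.py -10
```

```text
-10.0 t 9.37 at [0.643  0.0733 0.142 ] yang -9.7 F [ 2.4  8.3 -2.7] shift [-0.0015  0.0008  0.001 ] turn 0.3
```

It hit something hard at about -10°, which matches the stop. I back off, lift clear, and check with both cameras.

arm_command(
  commands=[0.006, 0, 0, 0, 0.012, 0, 0, 0, 0.012, 0, -0.03, 0, 0.012, 0, -0.07, 0, 0.012, 0, -0.07, 0, 0.03, -0.04, -0.08, 0, 0.05, -0.08, -0.08, 0, 0.07, -0.12, -0.08, 0, 0.09, -0.16, -0.08, 0, 0.1, -0.2, -0.08, 0, 0.1, -0.2, -0.08, 0],
)

```text
time_s: 10.28
eef_pos: [0.4572, 0.2059, 0.2218]
eef_rot: [-0.0, 0.763, 0.646, -0.001]
ft_force: [-0.4, 0.6, 0.4]
opening: 0.006
grasp_force: 0.0
```

```bash
python3 - <<'E'
import hh; from hh import *
p,d=grab_frame('top'); a=cv2.resize(p[130:240,225:355],None,fx=5,fy=5,interpolation=cv2.INTER_CUBIC)
cv2.imwrite('pics/top6.png',a)
E
```

```text
plate heights hist (array([ 13,  12,  35, 144, 298, 124,  24,  15,  21,  46,  36,  17,   9,
         4]), array([0.11 , 0.112, 0.114, 0.116, 0.118, 0.12 , 0.122, 0.124, 0.126,
       0.128, 0.13 , 0.132, 0.134, 0.136, 0.138]))
```

View pics/top6.png

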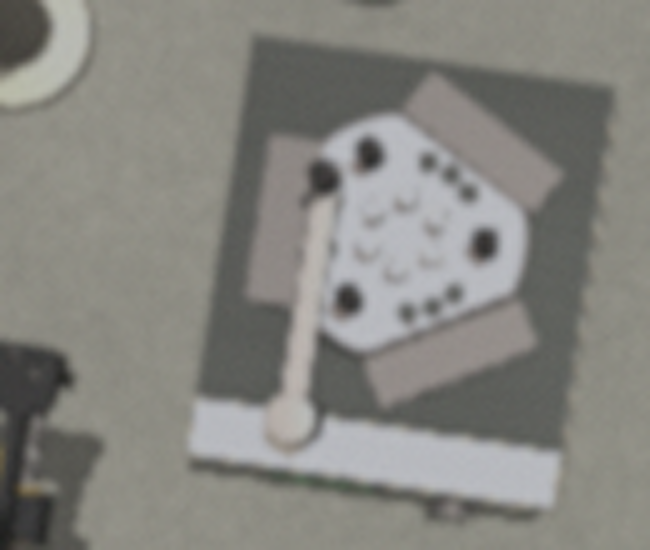

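The arm lies along the block's edge: hinge at crop (290,418), pin at (324,177). The block is home. I check the arm's angle numerically.

```bash
python3 - <<'E'
from h import *
P=camera_params('top')
def c(U,V,h): return at_h(P,(U+.5)/5-.5+225,(V+.5)/5-.5+130,h)
pin=c(324,177,.16);h=c(290,418,.15); e=pin-h; print(pin,h,np.linalg.norm(e[:2]),np.degrees(np.arctan2(e[1],e[0])))
a=c(316,200,.131);b=c(294,385,.131); e=a-b; print('bar',np.degrees(np.arctan2(e[1],e[0])))
posts=np.array([c(*q,.151) for q in ((369,155),(347,300),(484,244))]); m=posts.mean(0)
print(m,np.degrees(np.arctan2(*(posts-m)[:,1::-1].T)))
E
```

```text
[0.64027062 0.05582644 0.16      ] [0.51844494 0.07625492 0.15      ] 0.12352659670178544 -9.519146224865793
bar -7.7811428488751435
[0.61176646 0.01816711 0.151     ] [ 20.34758993 140.57056465 -99.03604883]
```

The arm angle is -9.5° against -10° expected, within reading error, and it did not yield at 8 N. The lobes are at 20/140/-99° and the plate is level at 0.119–0.12. I'm handing in.

```bash
python3 -c "
from rig import *
print(job_done())"
```

```text
the job is handed in; nothing more can be done
None
```

I turned the block about 36° counter-clockwise by one post until it dropped home, then swung the hold-down arm over it to its stop, and handed the job in at about 10 s with the robot touching nothing; the result of the judging was not shown.

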